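Close the slotted adjuster of a hydraulic valve block

TASK

Take the flat screwdriver out of its wooden stand, turn it lightly on the slotted adjuster at the bottom of the valve block's round well until the blade drops into the slot, then turn the adjuster clockwise until it is fully home against its stop. Press and turn gently, never with more than 50 N in all between screwdriver and valve block, and leave the other parts on the bench where they are. Then lower the screwdriver back into its stand, handle up, and let go once it rests there.

Things in the scene. Friction and masses are not known exactly. Their poses are not given: they have to be found in the camera images.
- valve: aluminium hydraulic valve block, 110 (x) x 90 (y) x 60 mm high, fixed to the bench; origin at the centre of its underside, z up. Three low hex plugs (7 mm high) on top, a black solenoid coil out of its -y side (to 77 mm from the centre), two short pipe stubs on its +y side. On top, one round well with a slotted adjuster at its bottom
- well_mouth (a point): centre of the well's mouth in the block's top face (at x -12, y +14 mm in the block's frame, 60 mm above the bench); axes as the block's. The well is 15 mm in diameter with a 2 mm chamfer, and 14 mm deep down to the flat top of the adjuster's steel head
- slot_floor (a point): centre of the slot's floor on the well's axis, 20 mm below the mouth; axes as the block's, NOT the slot's. The straight slot, 6 mm wide and 6 mm deep, runs right across the head. Its direction is not measured: at the start it lies anywhere within 0.8 rad either side of the block's x axis, seen from above
- adjuster (a joint): turn of the adjuster in rad, growing clockwise seen from above; it starts between 0 and 0.2 and meets a hard stop at 0.9, which is fully home. It stays where it is left and takes about 0.03 N m to turn (0.1 N m on the screwdriver makes the blade's edges press about 30 N in all); it does not move up or down. Its value tells how far it has been turned, not which way the slot points
- stand: wooden block 70 x 70 x 70 mm on a steel foot 90 x 90 x 5 mm, fixed to the bench; origin at the centre of its underside, z up
- stand_hole (a point): centre of the mouth of the round hole in the stand's top, 70 mm above the bench; hole 18 mm in diameter with a 3 mm chamfer, 66 mm deep
- screwdriver: flat screwdriver, 0.14 kg, standing loose in the stand, blade down, handle resting on the stand's top; origin at the middle of the blade's tip (then 8 mm above the bench), z up. Blade 12 mm wide along x, 3 mm thick along y, 8 mm long; round shank 12 mm in diameter up to z = 62 mm; square handle 26 x 26 mm, flats facing x and y, z = 62 to 128 mm, low round cap on top
- bushing: steel bushing, ring of 48 mm outer diameter and 40 mm high, loose; origin at the centre of its underside; to be left alone
- bolt: hex-headed bolt standing on its head, 30 mm wide and 61 mm high, loose; origin at the centre of its underside; to be left alone
- pin: steel pin lying on the bench, 28 mm in diameter, 130 mm long along its x, loose; to be left alone
- grease_can: steel can, 72 mm in diameter, 110 mm high, loose; origin at the centre of its underside; to be left alone
- wear_plate: yellow steel plate lying flat, 100 x 190 x 16 mm, loose; to be left alone
- carton: cardboard carton, 100 x 70 x 60 mm, loose; to be left alone
- spanner: spanner lying on the bench, loose; to be left alone
There are look-alikes about, which are no part of the job. What is shaped like the valve but green is not meant.

How it is judged:
By the outcome, as a careful person would: the job done as asked, in the order asked, and still so for the second after the job is handed in, with the robot touching nothing.
It also fails if it takes over 72 s, if anything falls off the work surface, if the arm or the gripper's body presses on something with over 40 N, if the wrist force passes 120 N, or if a joint passes its speed limit or range.

ROBOT

A 6-joint arm with a two-finger parallel gripper is mounted at the origin on the work surface. World frame = base frame: x ahead of the robot, y to its left, z up, the work surface at z = 0. Lengths are in m, angles in rad, forces in N, time in s.
With the tool pointing down it reaches from about 0.275 to 0.75 m from the base axis. Payload 10.2 kg.
Tool frame: the origin (TCP) lies midway between the tips of the shut fingers; the grasp point (between the pads) lies 19 mm behind it (env.hold_point_z is the distance from the TCP to the grasp point, in m); z points along the fingers, y is the line along which they close (so a half turn about z gives the same grasp; the last joint's range is limited). The gripper opens to 85 mm and grips with 20 to 120 N. Pads are 22 mm wide; open, the fingers measure 114 mm over their backs; the gripper's body (76 mm by 85 mm) begins 54 mm behind the grasp point. The pads swing forward as they close: fully open they stand 13 mm farther back than shut.
Start: joints at [1.033, 0.313, 1.498, -0, 1.331, -0.223], TCP at [0.163, 0.499, 0.231] pointing down, gripper open.
Joint ranges: [-2.94, 2.94], [-0.97, 2.17], [0.19, 2.56], [-1.23, 4.37], [0.02, 3.11], [-2.88, 2.88]. Speed limits (rad/s): [2.39, 2.39, 3.01, 3.14, 3.14, 3.14].

INTERFACE

Orientations are given as a unit quaternion [x, y, z, w].
In Python, from bench import env, kinematics, monitor, eyes, job gives the robot as it stands. The module is installed in compiled form; this text tells all that it offers. Calls block until the motion is done:
- env.reach(position, orientation): joint-space move of the TCP to a pose.
- env.movel(position, velocity=0.15, frame=None, guard=None): straight line of the TCP; frame=None keeps the orientation; velocity is the mean speed in m/s. With guard (N) it stops when the force on the tool has changed by that much, and returns True; else False.
- env.set_joints(angles): joint-space move.
- env.release() and env.close_gripper(effort=None): open the fingers fully, or close them until they stop; effort is the grip in N (None keeps the last).
- env.hold(seconds).
- kinematics.ik(position, orientation): joint angles nearest the present ones, or None.
- monitor.sense(): the state.
- eyes.grab_frame(name): name is "scene" or "top" or "wrist"; returns a dict with "frame" (480x640x3 uint8, red, green, blue), "mtx" (3x3 intrinsics, pixels), "k1" (the pictures are not rectified: a ray, as slopes to the right and down, at radius r is drawn at 1 + k1 r^2 times it, then the intrinsics apply), "view" (4x4, takes a point from world to camera coordinates). Camera axes: x right, y down, z forward; pixel columns grow to the right and rows downward; lengths in m; the calibration is good to about 2 mm. A picture is of the moment at which its call begins. There is no depth.
A pose or a line that the arm cannot do raises env.MotionError and nothing moves.
- job.hand_in(): hands the job in; it is judged then, once.
The state is a dict: "clock": time; "joints": joint angles; "qvel": joint speeds; "joint_efforts": joint torques, N m; "position": TCP position; "ee_rot": TCP orientation; "contact_force": force on the tool from outside, world axes, zero at the start; "ft_torque": the same for the moment, N m; "finger_gap": opening from 0.0 (shut) to 1.0 (fully open); "gripper_force": force on a finger pad.
Only numpy, scipy, OpenCV 4.12 (cv2) and the standard library are available. Lean on these libraries where they do the work, as an engineer would, in place of code of your own. Each camera call takes 0.05 s, during which the arm holds its last target. There are 200 camera calls.

## Working session

There is one attempt and no reset: what is moved stays moved. The work goes in short steps, each a Python script; the robot and the scene stay as the last script left them, time stands still between calls to the robot, and variables do not carry over. Pictures are saved under pics/ and viewed, at most 10 in all, crops included, and the job is handed in when it is done.

```bash
mkdir -p pics; cat > h.py <<'E'
import numpy as np, cv2
from bench import env, kinematics, monitor, eyes, job
from scipy.spatial.transform import Rotation as R
def grab(n,save=None):
    d=eyes.grab_frame(n)
    if save: cv2.imwrite(f'pics/{save}.png',d['frame'][:,:,::-1])
    return d
def ray(d,px):
    p=np.asarray(px,float).reshape(-1,2); K=np.array(d['mtx']); k=d['k1']
    xy=cv2.undistortPoints(p.reshape(-1,1,2),K,np.array([k,0,0,0.])).reshape(-1,2)
    V=np.array(d['view']); Rm=V[:3,:3]; o=-Rm.T@V[:3,3]
    return o,np.c_[xy,np.ones(len(xy))]@Rm
def plane(d,px,z):
    o,v=ray(d,px); return o+v*((z-o[2])/v[:,2])[:,None]
def proj(d,P):
    P=np.atleast_2d(P); V=np.array(d['view']); c=P@V[:3,:3].T+V[:3,3]; s=c[:,:2]/c[:,2:]
    s=s*(1+d['k1']*(s**2).sum(1))[:,None]; K=np.array(d['mtx']); return s*[K[0,0],K[1,1]]+K[:2,2]
def tri(obs):
    A=np.zeros((3,3));b=np.zeros(3)
    for d,px in obs:
        o,v=ray(d,px); v=v[0]/np.linalg.norm(v[0]); M=np.eye(3)-np.outer(v,v); A+=M;b+=M@o
    return np.linalg.solve(A,b)
def down(yaw): # tool z down, tool y at angle yaw+90 (tool x at yaw)
    return (R.from_euler('z',yaw)*R.from_euler('x',np.pi)).as_quat()
E
python3 - <<'E'
from h import *
for n in ['scene','top']:
    d=grab(n,n); V=np.array(d['view']); print(n,d['mtx'],d['k1'],-V[:3,:3].T@V[:3,3],V[2,:3])
s=monitor.sense();print(s)
E
```

```text
scene [[460.67346284   0.         316.5103344 ]
 [  0.         460.67346284 238.71642507]
 [  0.           0.           1.        ]] 0.028669759552318475 [1.01265842 0.04936057 0.84786039] [-0.52307517 -0.07052815 -0.84936338]
top [[589.20199811   0.         321.27864762]
 [  0.         589.20199811 238.21845585]
 [  0.           0.           1.        ]] -0.11904434330945088 [ 0.2522406  -0.03335575  1.55362677] [ 0.19936959  0.01587731 -0.97979573]
{'clock': 0.1, 'joints': array([ 1.03259244e+00,  3.13389430e-01,  1.49833515e+00, -2.15794139e-05,
        1.33100218e+00, -2.23401131e-01]), 'qvel': array([ 0.00155425, -0.00031523, -0.00168898,  0.00064342, -0.00253521,
        0.00227049]), 'joint_efforts': array([ 2.82132984e-03, -4.12898040e+01, -2.60141873e+01, -1.90088249e-04,
        3.01519911e-03,  4.49265610e-05]), 'position': array([0.16245591, 0.49899916, 0.23080444]), 'ee_rot': array([ 1.56749678e-01,  9.87638201e-01, -5.30331787e-04, -2.01026780e-04]), 'contact_force': array([ 0.36002531,  0.80833519, -0.24329732]), 'ft_torque': array([-0.02213137, -0.01871637,  0.02087243]), 'gripper_force': 0.0, 'finger_gap': 1.0022689810514402}
```

View pics/top.png

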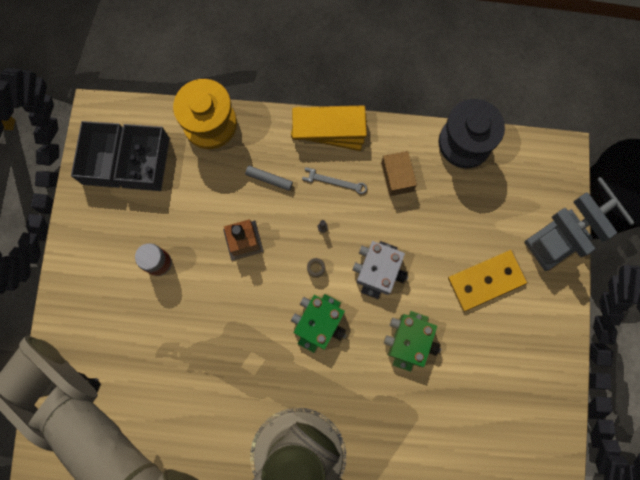

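View pics/scene.png

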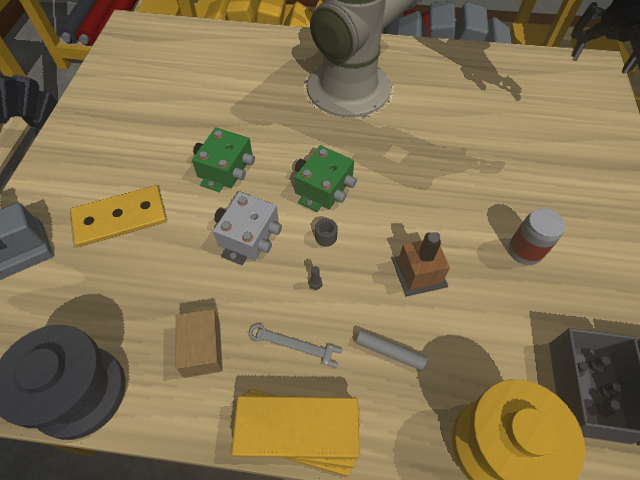

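Top view: the grey valve is at (381,268), with green look-alikes at (319,321) and (413,340). The wooden stand with the screwdriver is at (242,238) in the top view and (423,265) in the scene view. Only the grey block fits the valve, and only the wooden stand holds a screwdriver; the bolt at (322,228) and the bushing at (317,268) are to be left alone. Next I'll look closer with the wrist camera.

```bash
python3 - <<'E'
from h import *
t=grab('top');s=grab('scene')
print('cap',tri([(t,(237,229)),(s,(432,237))]),'stand',plane(t,[(242,238)],.07),'valve',plane(t,[(381,268)],.06))
print('others: bushing',plane(t,[(317,268)],.04),'bolt',plane(t,[(322,228)],.06),'can',plane(t,[(150,255)],.11))
d=grab('wrist'); V=np.array(d['view']); st=monitor.sense()
Rt=R.from_quat(st['ee_rot']).as_matrix(); o=-V[:3,:3].T@V[:3,3]
print('cam in tool',Rt.T@(o-st['position']),'\n',Rt.T@V[:3,:3].T,d['mtx'][0])
E
```

```text
cap [0.54417377 0.19788712 0.13932636] stand [[0.53612931 0.19402755 0.07      ]] valve [[ 0.49244882 -0.16878078  0.06      ]]
others: bushing [[ 0.48064407 -0.00490915  0.04      ]] bolt [[ 0.58330413 -0.00856602  0.06      ]] can [[0.46405026 0.41434228 0.11      ]]
cam in tool [ 0.0728589   0.0012885  -0.14172117] 
 [[-5.31976097e-04 -9.56842360e-01 -2.90606977e-01]
 [ 9.99999853e-01 -5.40628472e-04 -5.05142588e-05]
 [-1.08776223e-04 -2.90606962e-01  9.56842506e-01]] [375.63343349   0.         324.27517474]
```

```bash
python3 - <<'E'
from h import *
import pickle
out={}
for nm,c,z in [('st',(.542,.196),.25),('va',(.492,-.169),.20)]:
    base=np.arctan2(c[1],c[0])
    for i,y in enumerate([base+np.pi/2,base-np.pi/2]):
        x=np.array([np.cos(y),np.sin(y)])*.04
        p=[c[0]-x[0],c[1]-x[1],z]
        try:
            env.reach(p,down(y)); env.hold(.2); d=grab('wrist',f'{nm}{i}'); out[nm+str(i)]=d; s=monitor.sense();print(nm,i,s['clock'],s['joints'].round(2))
        except env.MotionError as e: print(nm,i,e)
pickle.dump(out,open('v.pkl','wb'))
ims=[cv2.imread(f'pics/{k}.png') for k in out]
while len(ims)<4: ims.append(ims[0]*0)
m=np.vstack([np.hstack(ims[:2]),np.hstack(ims[2:4])]); cv2.imwrite('pics/m.png',cv2.resize(m,(800,600),interpolation=cv2.INTER_AREA))
E
```

```text
st 0 2.3833 [ 0.08  0.42  1.3   0.    1.42 -0.27]
st 1 the arm cannot take that pose within its joint ranges
va 0 4.0417 [-0.63  0.33  1.56  0.    1.25 -0.3 ]
va 1 the arm cannot take that pose within its joint ranges
```

View pics/m.png

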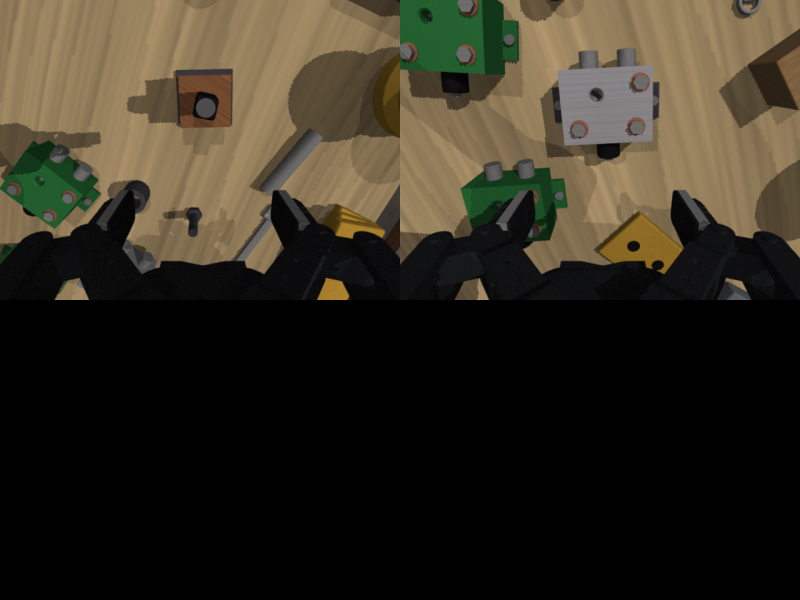

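Left tile: the stand with the screwdriver's cap at about (205,105) in the montage. Right tile: the grey valve, with its well at about (597,95) in the montage. Now opposed close views with the camera straight above each.

```bash
python3 - <<'E'
from h import *
import pickle
out=pickle.load(open('v.pkl','rb'))
cap=out['st0']; 
w=plane(out['va0'],[(315,152)],.06)[0]; c=plane(out['st0'],[(329,170)],.14)[0]; print('well',w,'cap',c)
for nm,c,z in [('w',w,.14),('c',c,.20)]:
    base=np.arctan2(c[1],c[0])
    for i,y in enumerate([base,base+np.pi]):
        x=np.array([np.cos(y),np.sin(y)])*.073
        try:
            env.reach([c[0]-x[0],c[1]-x[1],z],down(y)); env.hold(.25); d=grab('wrist',f'{nm}{i}'); out[nm+str(i)]=d; s=monitor.sense();print(nm,i,s['clock'],s['joints'].round(2),proj(d,[c]))
        except env.MotionError as e: print(nm,i,e)
pickle.dump(out,open('v.pkl','wb'))
ims=[]
for k in ['w0','w1','c0','c1']:
    if k in out:
        im=cv2.imread(f'pics/{k}.png'); tgt=w if k[0]=='w' else plane(out['st0'],[(329,170)],.14)[0]
        u,v=proj(out[k],[tgt])[0].astype(int); u=np.clip(u,100,540);v=np.clip(v,75,405); print(k,u-100,v-75)
        ims.append(cv2.resize(im[v-75:v+75,u-100:u+100],(400,300),interpolation=cv2.INTER_CUBIC))
while len(ims)<4: ims.append(ims[0]*0)
cv2.imwrite('pics/m2.png',np.vstack([np.hstack(ims[:2]),np.hstack(ims[2:4])]))
E
```

```text
well [ 0.49251868 -0.15045028  0.06      ] cap [0.54427059 0.20406642 0.14      ]
w 0 5.7667 [-0.56  0.23  1.86  0.    1.05  1.3 ] [[326.49840022 130.36145676]]
w 1 8.6667 [-0.5   0.53  1.42  0.    1.19 -1.77] [[321.9340534  125.64757489]]
c 0 11.5917 [ 0.13  0.3   1.6  -0.    1.24  1.34] [[324.60657433 131.70148814]]
c 1 14.5 [ 0.18  0.63  1.1  -0.    1.41 -1.75] [[323.7186229  124.52830473]]
w0 226 55
w1 221 50
c0 224 56
c1 223 49
```

View pics/m2.png

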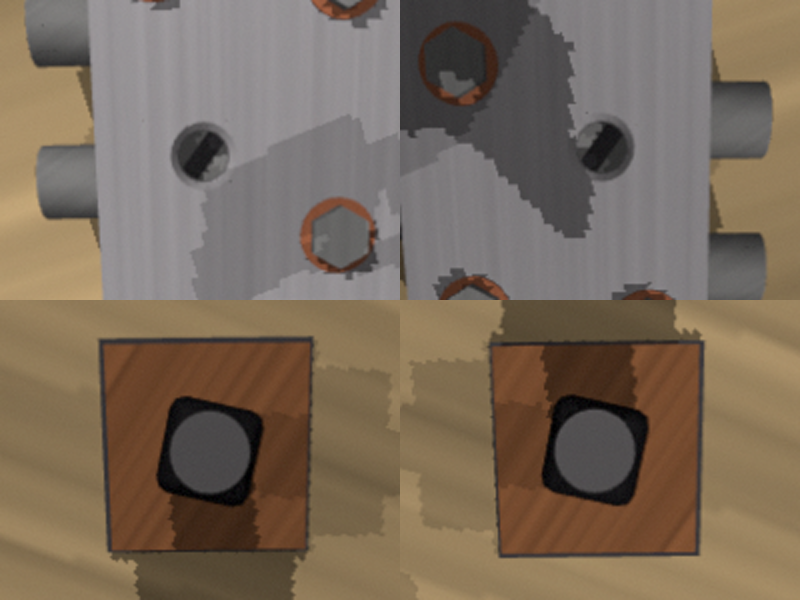

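Top tiles: the well at about (327,132) in w0 and (323,123) in w1, with a clear dark slot on the diagonal. Bottom tiles: the grey cap at about (329,132) in c0 and (320,124) in c1, on the black square handle in the brown stand. Next come the precise measurements.

```bash
python3 - <<'E'
from h import *
import pickle
o=pickle.load(open('v.pkl','rb'))
def ang(v,m): return (np.arctan2(v[1],v[0]))%m
C={};H={}
for k,c in [('c0',(329,132)),('c1',(320,124))]:
    f=o[k]['frame']; hsv=cv2.cvtColor(f,cv2.COLOR_RGB2HSV); g=f.max(2)
    x0,y0=c[0]-33,c[1]-33
    sub=hsv[y0:y0+66,x0:x0+66]; 
    grey=((sub[...,1]<60)&(sub[...,2]>55)).astype(np.uint8)
    n,l,s,ce=cv2.connectedComponentsWithStats(grey); i=l[33,33]; C[k]=ce[i]+[x0,y0]
    hm=((sub[...,2]<45)).astype(np.uint8); n2,l2,s2,_=cv2.connectedComponentsWithStats(hm)
    j=1+np.argmax(s2[1:,4]); cn=max(cv2.findContours((l2==j).astype(np.uint8),cv2.RETR_EXTERNAL,cv2.CHAIN_APPROX_NONE)[0],key=cv2.contourArea)
    r=cv2.minAreaRect(cn); b=plane(o[k],cv2.boxPoints(r)+[x0,y0],.136); e=b[1]-b[0]
    print(k,'cap',C[k],s[i,4],'rect',r,'edge ang',np.degrees(ang(e,np.pi/2)),'ctr',b.mean(0), 'sides',np.linalg.norm(b[1]-b[0]),np.linalg.norm(b[2]-b[1]))
    # stand
    br=((hsv[...,0]<14)&(hsv[...,1]>110)&(hsv[...,2]>30)).astype(np.uint8); br=cv2.morphologyEx(br,cv2.MORPH_OPEN,np.ones((5,5)))
    cn=max(cv2.findContours(br,cv2.RETR_EXTERNAL,cv2.CHAIN_APPROX_NONE)[0],key=cv2.contourArea); r=cv2.minAreaRect(cn)
    b=plane(o[k],cv2.boxPoints(r),.07); H[k]=r[0]; print(' stand',r,'ctr',b.mean(0),np.linalg.norm(b[1]-b[0]),np.linalg.norm(b[2]-b[1]),np.degrees(ang(b[1]-b[0],np.pi/2)))
print('CAP',tri([(o[k],C[k]) for k in C]),'STAND',tri([(o[k],H[k]) for k in H]))
W={}
for k,c in [('w0',(327,132)),('w1',(323,123))]:
    g=cv2.cvtColor(o[k]['frame'],cv2.COLOR_RGB2GRAY); x0,y0=c[0]-25,c[1]-25
    s=cv2.resize(g[y0:y0+50,x0:x0+50],None,fx=8,fy=8,interpolation=cv2.INTER_CUBIC)
    for rr in [(85,112),(112,140)]:
        q=cv2.HoughCircles(cv2.GaussianBlur(s,(0,0),5),cv2.HOUGH_GRADIENT,1,400,param1=60,param2=10,minRadius=rr[0],maxRadius=rr[1])
        if q is not None:
            q=q[0,0]; px=(q[:2]+.5)/8-.5+[x0,y0]; W[k]=px; print(k,rr,px,q[2]/8,plane(o[k],[px],.06))
    yy,xx=np.mgrid[:480,:640]; m=(g<38)&((xx-c[0])**2+(yy-c[1])**2<11**2)
    n,l,st,ce=cv2.connectedComponentsWithStats(m.astype(np.uint8)); j=1+np.argmax(st[1:,4])
    P=plane(o[k],np.c_[xx[l==j],yy[l==j]],.044)[:,:2]; u,sv,vt=np.linalg.svd(P-P.mean(0)); print(' slot ang',np.degrees(ang(vt[0],np.pi)),len(P),P.mean(0),sv/np.sqrt(len(P)))
    # block edges: bright/grey mask
    hsv=cv2.cvtColor(o[k]['frame'],cv2.COLOR_RGB2HSV); 
print('WELL',tri([(o[k],W[k]) for k in W]))
k='va0';hsv=cv2.cvtColor(o[k]['frame'],cv2.COLOR_RGB2HSV); m=((hsv[...,1]<40)&(hsv[...,2]>125)).astype(np.uint8)
m=cv2.morphologyEx(m,cv2.MORPH_OPEN,np.ones((25,25)))
cn=max(cv2.findContours(m,cv2.RETR_EXTERNAL,cv2.CHAIN_APPROX_NONE)[0],key=cv2.contourArea); r=cv2.minAreaRect(cn);b=plane(o[k],cv2.boxPoints(r),.06);print('block',r,b.mean(0),[ (np.linalg.norm(b[i+1]-b[i]),np.degrees(ang(b[i+1]-b[i],np.pi))) for i in (0,1)])
E
```

```text
c0 cap [328.4437401  131.58399366] 1262 rect ((32.49047088623047, 32.46589279174805), (47.695491790771484, 49.94408416748047), 10.954063415527344) edge ang 8.458662434362843 ctr [0.54487248 0.20209865 0.136     ] sides 0.025548642033538765 0.024797835167676193
 stand ((327.0, 128.5), (103.0, 102.0), 90.0) ctr [0.54496961 0.2024945  0.07      ] 0.06882449080058776 0.06969101149035203 20.532542880653782
c1 cap [319.926097   123.97690531] 1299 rect ((32.276466369628906, 32.50587844848633), (48.483951568603516, 49.677066802978516), 12.528807640075684) edge ang 6.428635673862801 ctr [0.54476316 0.20174611 0.136     ] sides 0.025208923023403502 0.025052458836531944
 stand ((321.1780090332031, 122.9227294921875), (103.60040283203125, 103.15270233154297), 89.14490509033203) ctr [0.5446743 0.2022356 0.07     ] 0.06937420148527208 0.06957973911731549 21.292260223554756
CAP [0.5446851  0.20171439 0.1048166 ] STAND [0.55003526 0.21476282 1.42653328]
 slot ang 126.098168274105 178 [ 0.49115814 -0.15035224] [0.00365915 0.00149981]
 slot ang 126.33306382003681 202 [ 0.49073634 -0.14981357] [0.00358605 0.00163324]Traceback (most recent call last):
  File "<stdin>", line 34, in <module>
  File "h.py", line 22, in tri
    return np.linalg.solve(A,b)
           ~~~~~~~~~~~~~~~^^^^^
    r = gufunc(a, b, signature=signature)
    raise LinAlgError("Singular matrix")
numpy.linalg.LinAlgError: Singular matrix
```

```bash
python3 - <<'E'
from h import *
import pickle
o=pickle.load(open('v.pkl','rb'))
def ang(v,m): return (np.arctan2(v[1],v[0]))%m
# radial edge circle fit: strongest gradient along rays
def circ(k,c,r0,r1):
    g=cv2.GaussianBlur(cv2.cvtColor(o[k]['frame'],cv2.COLOR_RGB2GRAY).astype(np.float32),(0,0),.8); c=np.array(c,float)
    for it in range(6):
        rs=np.arange(r0,r1,.1); th=np.radians(np.arange(0,360,4))
        X=(c[0]+np.cos(th)[:,None]*rs).astype(np.float32);Y=(c[1]+np.sin(th)[:,None]*rs).astype(np.float32)
        gr=np.gradient(cv2.remap(g,X,Y,cv2.INTER_LINEAR),axis=1); j=gr.argmax(1); i=np.arange(len(th)); ok=gr[i,j]>.5
        x=X[i,j];y=Y[i,j]
        for _ in range(4):
            q=np.linalg.lstsq(np.c_[2*x[ok],2*y[ok],np.ones(ok.sum())],(x**2+y**2)[ok],rcond=None)[0]; rr=np.sqrt(q[2]+q[0]**2+q[1]**2)
            e=np.abs(np.hypot(x-q[0],y-q[1])-rr); ok=(e<max(1.,np.median(e[ok])*2.5))
        c=q[:2]
    return c,rr,ok.sum(),e[ok].mean()
for k,c in [('w0',(327,132)),('w1',(323,123))]:
    q=circ(k,c,12,18.5); print(k,q,plane(o[k],[q[0]],.06))
    q=circ(k,c,9.5,14); print(k,'in',q,plane(o[k],[q[0]],.058)); 
W=circ('w0',(327,132),12,18.5)[0]
q=circ('va0',(315,152),7,14);print('va0',q,'WELL3',tri([('x',0)][:0]+[(o['w0'],W),(o['va0'],q[0])]))
f=o['st0']['frame'];hsv=cv2.cvtColor(f,cv2.COLOR_RGB2HSV);x0,y0=329-30,170-30;s=hsv[y0:y0+60,x0:x0+60]
n,l,st,ce=cv2.connectedComponentsWithStats(((s[...,1]<60)&(s[...,2]>55)).astype(np.uint8)); i=l[30,30]; print(st[i],ce[i]+[x0,y0])
p=ce[i]+[x0,y0]
print('CAP',tri([(o['c0'],(328.44,131.58)),(o['c1'],(319.93,123.98)),(o['st0'],p)]))
k='w0'
for k in ['va0']:
    hsv=cv2.cvtColor(o[k]['frame'],cv2.COLOR_RGB2HSV); m=((hsv[...,1]<40)&(hsv[...,2]>125)).astype(np.uint8)
    m=cv2.morphologyEx(m,cv2.MORPH_OPEN,np.ones((9,9)))
    cn=max(cv2.findContours(m,cv2.RETR_EXTERNAL,cv2.CHAIN_APPROX_NONE)[0],key=cv2.contourArea); r=cv2.minAreaRect(cn);b=plane(o[k],cv2.boxPoints(r),.06);print('block',r,b.mean(0),[ (np.linalg.norm(b[i+1]-b[i]),np.degrees(ang(b[i+1]-b[i],np.pi))) for i in (0,1)])
E
```

```text
w0 (array([325.60817181, 131.26256011]), np.float64(14.587747361788969), np.int64(69), np.float64(0.4876203748300167)) [[ 0.49219121 -0.14982046  0.06      ]]
w0 in (array([327.24471149, 132.53795437]), np.float64(12.887261426248095), np.int64(89), np.float64(0.3141701884828671)) [[ 0.49120832 -0.15051198  0.058     ]]
w1 (array([323.09275419, 124.37455454]), np.float64(14.393258213502836), np.int64(80), np.float64(0.9157692296626593)) [[ 0.49204465 -0.14961668  0.06      ]]
w1 in (array([321.20647195, 123.24200997]), np.float64(13.14840550165219), np.int64(81), np.float64(0.40745225032029964)) [[ 0.49112227 -0.15046758  0.058     ]]
va0 (array([314.1858571 , 151.01069694]), np.float64(10.94612988720112), np.int64(87), np.float64(0.6612562494522366)) WELL3 [ 0.4920925  -0.14978531  0.05668133]
[ 15  17  31  31 759] [328.80237154 172.20158103]
CAP [0.54485803 0.20212371 0.13510521]
block ((329.94970703125, 167.59109497070312), (121.17273712158203, 152.47421264648438), 87.95458984375) [ 0.49869757 -0.16643158  0.06      ] [(np.float64(0.10885307391700369), np.float64(163.06654503902828)), (np.float64(0.08967379564037588), np.float64(76.53660730482558))]
```

Everything agrees: the well is at (0.4911,-0.1502), the slot at 126°, the handle at (0.5448,0.2020) with its flats at 7.4°. Now I grasp and lift.

```bash
python3 - <<'E'
from h import *
import pickle
y=np.radians(97.4); q=down(y); p=[.5447,.2020]
env.reach([*p,.19],q); env.movel([*p,.086],velocity=.1,guard=8); s=monitor.sense(); print(s['position'],s['contact_force'])
env.close_gripper(60); s=monitor.sense(); print(s['finger_gap'],s['gripper_force'],s['contact_force'],s['clock'])
env.movel([*p,.196],velocity=.1); env.hold(.3)
s=monitor.sense(); print(s['position'],s['contact_force'],s['ft_torque'],s['finger_gap'],s['clock'])
d=grab('wrist','lift'); pickle.dump(d,open('lift.pkl','wb'))
u,v=proj(d,[[*p,.118]])[0].astype(int); print(u,v)
im=cv2.imread('pics/lift.png')[max(v-120,0):v+120,u-160:u+160]; cv2.imwrite('pics/liftc.png',cv2.resize(im,None,fx=2.5,fy=2.5,interpolation=cv2.INTER_CUBIC))
E
```

```text
[0.54506555 0.20208202 0.08663948] [-0.45256565  0.76188079  0.08442069]
0.29707070674234726 59.35582995414734 [-0.09551858  0.230044    2.46632373] 17.825
[0.5446602  0.20198942 0.19580035] [ 0.09608772  0.55533655 -2.78774771] [ 0.01543613 -0.05263364  0.02033365] 0.2970681732605286 19.375
321 252
```

View pics/liftc.png

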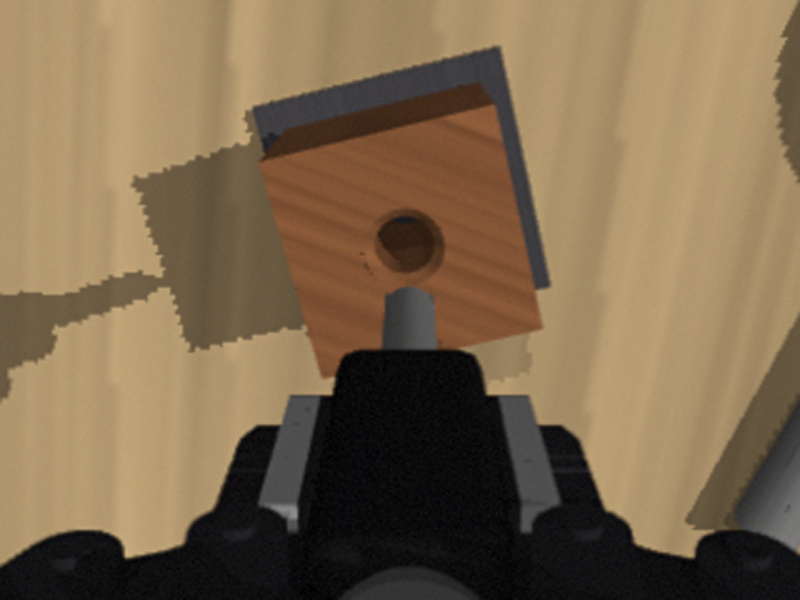

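The lifted shank ends at about (410,290) in the crop and the hole is at (409,243). No thin strip sticks out past the shank, which suggests the blade is wide along tool y (7.4°). I'll check that in the scene camera.

```bash
python3 - <<'E'
from h import *
import pickle
d=pickle.load(open('lift.pkl','rb')); print('hole',plane(d,[(324.6,229.2)],.07))
s=grab('scene','sc2'); u,v=proj(s,[[.5447,.2020,.118]])[0]; print(u,v,proj(s,[[.5447,.2020,.126],[.5447,.2020,.15]]))
u,v=int(u),int(v); im=cv2.imread('pics/sc2.png')[v-30:v+30,u-40:u+40]; cv2.imwrite('pics/sc2c.png',cv2.resize(im,None,fx=10,fy=10,interpolation=cv2.INTER_CUBIC))
E
```

```text
hole [[0.54628668 0.20365355 0.07      ]]
432.04844261592245 243.6319566111751 [[432.98310551 241.37113822]
 [435.88081042 234.36489557]]
```

View pics/sc2c.png

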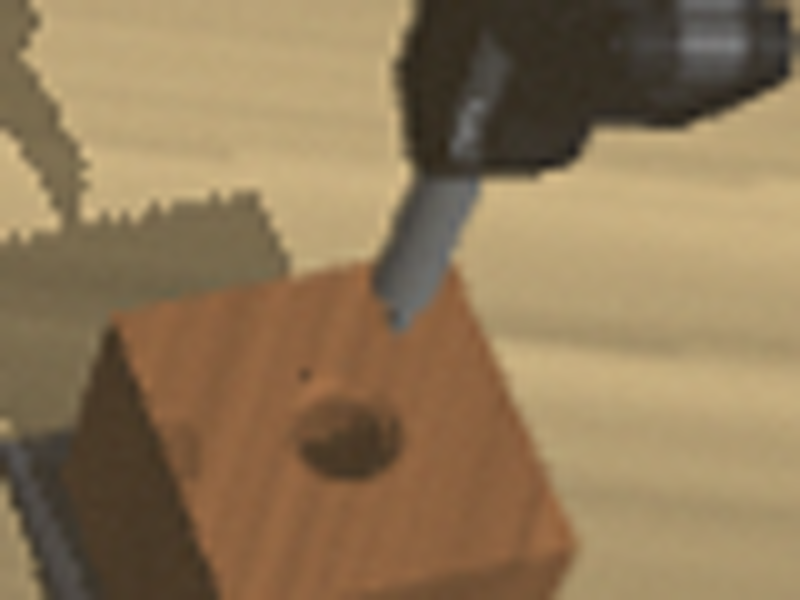

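The scene crop shows a thin blade tip at about (400,315), so it is edge-on and the blade lies along 7.4°. The claimed wrist-camera position seems to be off by 1–2 mm, so I'll check the alignment directly with the driver above the well, at two yaws.

```bash
cat >> h.py <<'E'
def camoff():
    d=eyes.grab_frame('wrist'); s=monitor.sense(); V=np.array(d['view']); Rt=R.from_quat(s['ee_rot']).as_matrix()
    o=-V[:3,:3].T@V[:3,3]; return d,s,Rt.T@(o-s['position']),Rt.T@V[:3,:3].T,o
E
python3 - <<'E'
from h import *
import pickle
s=monitor.sense(); d,s,c,M,o=camoff(); print('lift cam in tool',c*1e3)
W=np.array([.4905,-.1506]); out=[]
env.movel([.5447,.2020,.21],velocity=.1)
ims=[]
for a in [126.4,36.4]:
    env.reach([*W,.21 if a>90 else .188],down(np.radians(a))); env.hold(.3); d,s,c,M,o=camoff(); out.append((d,s))
    print(a,'cam in tool',(c*1e3).round(2),'pos',s['position'],s['joints'][5],s['clock'],proj(d,[[*W,.06],[*s['position'][:2],s['position'][2]-.078]]))
    u,v=proj(d,[[*W,.06]])[0].astype(int); im=d['frame'][max(v-75,0):,u-100:u+100,::-1][:150]; cv2.imwrite(f'pics/al{int(a)}.png',d['frame'][:,:,::-1])
    print(u-100,max(v-75,0)); ims.append(cv2.resize(im,(400,300),interpolation=cv2.INTER_CUBIC))
pickle.dump(out,open('al.pkl','wb')); cv2.imwrite('pics/al.png',np.hstack(ims))
E
```

```text
lift cam in tool [  74.73311496    1.68061917 -141.75620648]
126.4 cam in tool [  73.89    1.86 -141.78] pos [ 0.4906131  -0.15027789  0.2099833 ] -1.161703698074791 21.5083 [[321.56844142 222.15356025]
 [321.24066887 250.59133401]]
221 147
36.4 cam in tool [  75.88    0.26 -141.8 ] pos [ 0.49049936 -0.15059405  0.18801597] 0.4087429029181309 23.2583 [[324.03820267 231.72000959]
 [323.9678791  253.60906128]]
224 156
```

View pics/al.png

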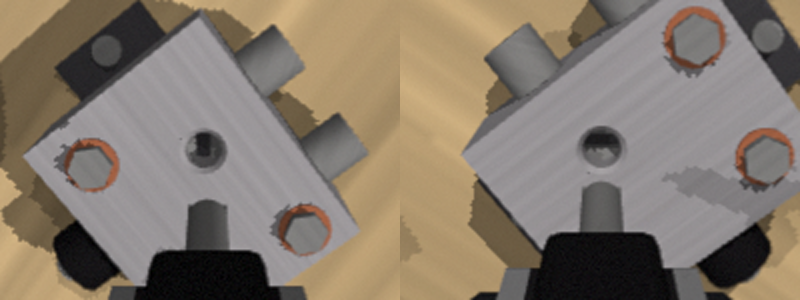

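The well and the shank line up in both views (324.0 against 324.5, and 324.5 against 324.5), so W = (0.4905,-0.1506) is right. The blade is at 126.4° and the slot at 126.2°. Descending gently.

```bash
python3 - <<'E'
from h import *
W=[.4905,-.1506]
def st(t):
    s=monitor.sense(); print(t,s['position'].round(4),s['contact_force'].round(2),s['ft_torque'].round(3),round(s['clock'],2)); return s
st('0'); env.movel([*W,.142],velocity=.08,guard=6); st('mouth')
for z,v in [(.130,.03),(.1205,.015)]:
    h=env.movel([*W,z],velocity=v,guard=4); st((z,h))
    if h: break
E
```

```text
0 [ 0.4905 -0.1506  0.188 ] [-0.17 -0.04 -1.49] [ 0.021 -0.001 -0.031] 23.26
mouth [ 0.4908 -0.1507  0.1424] [ 0.24 -0.75 -1.44] [0.003 0.02  0.022] 23.98
(0.13, False) [ 0.4905 -0.1506  0.13  ] [ 0.06  0.26 -1.75] [ 0.053 -0.073 -0.007] 24.53
(0.1205, False) [ 0.4905 -0.1506  0.1205] [-0.31  0.47 -1.73] [-0.019 -0.044  0.027] 25.32
```

```bash
cat > turn.py <<'E'
from h import *
def rd(n=5):
    T=[];F=[]
    for _ in range(n):
        env.hold(.01); s=monitor.sense(); T.append(s['ft_torque']); F.append(s['contact_force'])
    return np.mean(T,0),np.mean(F,0),s
def turn(q0,start,end,step,lim,tz0,pr=1):
    a=start; i=0
    while a<end-1e-9:
        a=min(a+step,end); q=q0.copy(); q[5]+=a; env.set_joints(q); T,F,s=rd(); i+=1
        dz=T[2]-tz0
        if i%pr==0 or abs(dz)>lim: print(round(a,3),(s['joints'][5]-q0[5]).round(4),'Tz',dz.round(3),F.round(1),round(s['clock'],2))
        if abs(dz)>lim: return a,True
    return a,False
E
python3 - <<'E'
from turn import *
T,F,s=rd(10); q0=s['joints'].copy(); np.save('q0.npy',np.r_[q0,T[2]]); print(T,F,s['clock'])
print(turn(q0,0,.4,.04,.07,T[2]))
E
```

```text
[-0.00876929 -0.00575469  0.00309393] [-0.15762299 -0.29667208 -1.72806846] 25.4
0.04 0.0389 Tz -0.004 [ 0.2 -0.1 -2. ] 25.69
0.08 0.0785 Tz -0.007 [-0.5  0.2 -1.1] 25.98
0.12 0.1183 Tz -0.023 [ 0.   0.4 -1.9] 26.27
0.16 0.1583 Tz 0.002 [-0.1  0.1 -2.3] 26.57
0.2 0.1982 Tz 0.005 [-0.3 -0.1 -1.9] 26.86
0.24 0.2383 Tz 0.007 [-1.1  0.  -1.6] 27.15
0.28 0.2782 Tz 0.025 [-1.6 -0.3 -1. ] 27.44
0.32 0.3183 Tz 0.014 [-2.1 -0.8 -1.5] 27.73
0.36 0.3582 Tz 0.033 [-2.6 -0.8 -1.3] 28.02
0.4 0.3982 Tz 0.003 [-2.5 -0.8 -1.3] 28.32
(0.39999999999999997, False)
```

```bash
python3 - <<'E'
from turn import *
z=np.load('q0.npy'); q0,tz=z[:6],z[6]
a,h=turn(q0,.4,.88,.04,.07,tz,3)
if not h: a,h=turn(q0,a,1.25,.012,.07,tz,2)
print(a,h,rd(10)[:2])
E
```

```text
0.52 0.5182 Tz 0.023 [-2.8 -1.2 -1.7] 29.19
0.64 0.6382 Tz 0.005 [-2.5 -1.1 -1.7] 30.07
0.76 0.7583 Tz 0.01 [-2.6 -0.8 -1.6] 30.94
0.88 0.8783 Tz 0.0 [-1.7 -1.4 -1.8] 31.82
0.904 0.9039 Tz 0.016 [-2.1 -1.9 -2. ] 32.4
0.928 0.928 Tz 0.018 [-2.2 -1.4 -2.1] 32.98
0.952 0.952 Tz 0.02 [-1.9 -1.8 -2. ] 33.57
0.976 0.976 Tz 0.005 [-2.  -1.8 -2. ] 34.15
1.0 1.0 Tz 0.028 [-2.  -1.9 -1.9] 34.73
1.024 1.024 Tz 0.053 [-2.2 -1.8 -2.1] 35.32
1.048 1.048 Tz 0.025 [-2.1 -1.3 -1.9] 35.9
1.072 1.072 Tz 0.006 [-2.1 -1.4 -2.3] 36.48
1.096 1.096 Tz 0.003 [-2.  -1.9 -2.1] 37.07
1.12 1.12 Tz 0.008 [-1.9 -1.7 -1.9] 37.65
1.144 1.144 Tz 0.043 [-1.7 -1.9 -1.7] 38.23
1.168 1.168 Tz 0.04 [-2.3 -2.4 -1.5] 38.82
1.192 1.192 Tz 0.068 [-2.2 -2.2 -1.8] 39.4
1.216 1.216 Tz 0.065 [-2.2 -2.1 -2. ] 39.98
1.24 1.24 Tz 0.078 [-1.8 -1.9 -1.4] 40.57
1.2400000000000002 True (array([-0.44903229,  0.50799253,  0.08120997]), array([-1.99660041, -1.66623977, -1.89241935]))
```

```bash
python3 - <<'E'
from turn import *
z=np.load('q0.npy'); q0,tz=z[:6],z[6]
a,h=turn(q0,1.24,1.29,.01,.098,tz,1)
T,F,s=rd(10);print(a,h,T,F); 
# back off to mid slack, then lift
q=q0.copy(); q[5]+=a-.2; env.set_joints(q); print(rd(10)[:2])
W=[.4905,-.1506]
env.movel([*W,.21],velocity=.08,guard=15); s=monitor.sense(); print(s['position'],s['clock'],s['contact_force'])
np.save('a.npy',a)
E
```

```text
1.25 1.25 Tz 0.095 [-2.1 -1.9 -2. ] 40.94
1.26 1.26 Tz 0.093 [-2.2 -1.6 -2.1] 41.23
1.27 1.27 Tz 0.085 [-2.1 -1.7 -1.7] 41.52
1.28 1.28 Tz 0.086 [-1.5 -1.5 -2. ] 41.82
1.29 1.29 Tz 0.105 [-1.9 -1.7 -1.6] 42.11
1.29 True [-0.43317267  0.54373579  0.12124556] [-2.06402333 -1.66749688 -1.52351751]
(array([0.04730783, 0.32636878, 0.02139477]), array([-1.35919417, -0.02758686, -1.7162195 ]))
[ 0.49031345 -0.15050225  0.20948899] 43.85 [ 0.03747184  0.78170782 -1.41942391]
```

The torque rose to a steady 0.1 N m, so the stop has been reached. I check the slot angle from above.

```bash
python3 - <<'E'
from h import *
y=np.radians(36.4)-1.09; W=np.array([.4905,-.1506]); x=np.array([np.cos(y),np.sin(y)])*.073
env.reach([*(W-x),.185],down(y)); env.hold(.2); d=grab('wrist','after'); print(monitor.sense()['clock'])
c=proj(d,[[*(W+[.0008,.0004]),.05]])[0]; g=cv2.cvtColor(d['frame'],cv2.COLOR_RGB2GRAY)
yy,xx=np.mgrid[:480,:640]
for th in (32,38,45):
    m=(g<th)&((xx-c[0])**2+(yy-c[1])**2<10**2); n,l,st,ce=cv2.connectedComponentsWithStats(m.astype(np.uint8)); j=1+np.argmax(st[1:,4])
    P=plane(d,np.c_[xx[l==j],yy[l==j]],.044)[:,:2]; u,sv,vt=np.linalg.svd(P-P.mean(0)); print(th,len(P),np.degrees(np.arctan2(vt[0][1],vt[0][0]))%180,sv/np.sqrt(len(P)))
u,v=c.astype(int); cv2.imwrite('pics/afterc.png',cv2.resize(d['frame'][v-20:v+20,u-25:u+25,::-1],None,fx=10,fy=10,interpolation=cv2.INTER_CUBIC))
E
```

```text
44.5083
32 19 52.64474993731527 [0.00121338 0.00115485]
38 106 79.46136751836868 [0.00333802 0.00134064]
45 137 82.2181864387961 [0.00387539 0.00150534]
```

View pics/afterc.png

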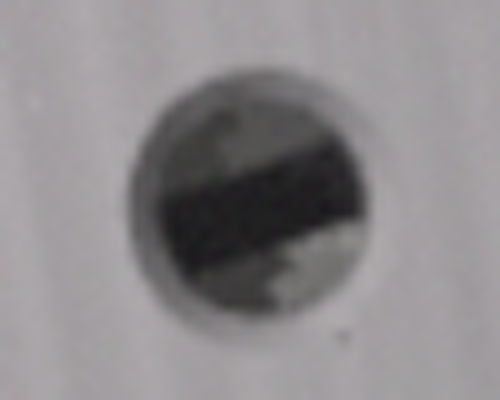

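The slot now lies at about 80.5°, from 126.2° at the start. That is 0.80 rad clockwise, which fits a start near 0.1 and the stop at 0.9. Now I return the driver.

```bash
python3 - <<'E'
from h import *
def st(t):
    s=monitor.sense(); print(t,s['position'].round(4),s['contact_force'].round(2),s['finger_gap'].round(3),round(s['clock'],2)); return s
H=[.5448,.2020]
s=st(0); p=s['position'].copy(); p[2]=.215; env.movel(p,velocity=.1)
env.reach([*H,.215],down(np.radians(97.4))); st(1)
ok=env.movel([*H,.15],velocity=.08,guard=6); st(('in',ok))
if not ok:
    ok=env.movel([*H,.092],velocity=.05,guard=6); st(('deep',ok))
    if not ok:
        ok=env.movel([*H,.080],velocity=.012,guard=3); s=st(('rest',ok))
d=grab('wrist','rest')
E
```

```text
Traceback (most recent call last):
AttributeError: 'float' object has no attribute 'round'
```

```bash
python3 - <<'E'
from h import *
def st(t):
    s=monitor.sense(); print(t,s['position'].round(4),s['contact_force'].round(2),round(s['finger_gap'],3),round(s['clock'],2)); return s
H=[.5448,.2020]
s=st(0); p=s['position'].copy(); p[2]=.215; env.movel(p,velocity=.1)
env.reach([*H,.215],down(np.radians(97.4))); st(1)
ok=env.movel([*H,.15],velocity=.08,guard=6); st(('in',ok))
if not ok:
    ok=env.movel([*H,.092],velocity=.05,guard=6); st(('deep',ok))
    if not ok:
        ok=env.movel([*H,.080],velocity=.012,guard=3); s=st(('rest',ok))
d=grab('wrist','rest')
E
```

```text
0 [ 0.4255 -0.1189  0.1851] [ 0.19  0.18 -2.08] 0.3 44.51
1 [0.5448 0.2012 0.2147] [-0.34 -0.65 -1.47] 0.298 46.27
('in', False) [0.5451 0.202  0.1506] [-0.32  0.35 -1.1 ] 0.301 47.24
('deep', False) [0.545  0.202  0.0923] [ 0.11 -0.18 -1.6 ] 0.296 48.55
('rest', True) [0.5448 0.202  0.0862] [-0.36  0.19  4.04] 0.299 49.14
```

It is seated at z = 0.086, the height it was picked up from. Release, back off and look.

```bash
python3 - <<'E'
from h import *
H=[.5448,.2020]
env.release(); env.hold(.2); env.movel([*H,.20],velocity=.12); y=np.radians(97.4)
env.reach([H[0]-.073*np.cos(y),H[1]-.073*np.sin(y),.25],down(y)); env.hold(.2); d=grab('wrist','fin'); s=monitor.sense(); print(s['clock'],s['contact_force'],s['finger_gap'])
sc=grab('scene','finsc'); u,v=proj(sc,[[*H,.1]])[0].astype(int)
a=cv2.resize(d['frame'][:,:,::-1],(400,300)); b=cv2.resize(sc['frame'][v-60:v+60,u-80:u+80,::-1],(400,300))
cv2.imwrite('pics/fin2.png',np.hstack([a,b]))
E
```

```text
51.8083 [ 0.00725182 -0.5435842   0.41990745] 0.9965970417902137
```

View pics/fin2.png

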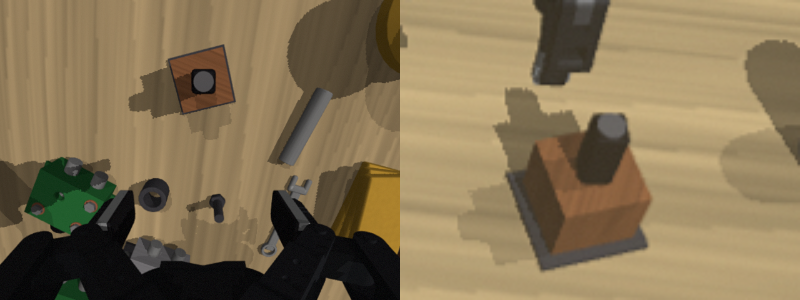

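The screwdriver stands upright in its stand, with its cap at (203,82) in the left tile, and the gripper is clear. The other parts in view are undisturbed.

```bash
python3 -c "
from h import *
print(job.hand_in())"
```

```text
the job is handed in; nothing more can be done
None
```

The adjuster was turned about 0.80 rad clockwise until the torque held at about 0.1 N m, which I take as its stop; the screwdriver is back in its stand, handle up and released, and the job was handed in at about 52 s.

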